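# Open the herb mill and bring up the mortar

### The arm

A 6-joint arm with a two-finger parallel gripper is mounted at the origin on the work surface. World frame = base frame: x ahead of the robot, y to its left, z up, the work surface at z = 0. Lengths are in m, angles in rad, forces in N, time in s.
With the tool pointing down it reaches from about 0.225 to 0.875 m from the base axis. Payload 3.4 kg.
Tool frame: the origin (TCP) lies at the very end of the fingers, on their centre line; the grasp point (between the pads) lies 19 mm behind it; z points along the fingers, y is the direction in which the jaws open and shut (so a half turn about z gives the same grasp; the last joint's range is limited). The gripper opens to 85 mm and grips with 20 to 120 N. Pads are 22 mm wide; open, the fingers measure 114 mm over their backs; the gripper's body (76 mm by 85 mm) begins 54 mm behind the grasp point. The pads swing forward as they close: fully open they stand 13 mm farther back than shut.
Start: joints at [1.153, 0.276, 1.505, -0, 1.361, -0.121], TCP at [0.168, 0.55, 0.231] pointing down, gripper open.
Joint ranges: [-2.89, 2.89], [-0.75, 2.08], [0.22, 2.7], [-1.18, 4.32], [0.11, 2.71], [-2.7, 2.7]. Speed limits (rad/s): [2.57, 2.57, 3.14, 3.14, 3.14, 3.14].

### API

Orientations are given as a unit quaternion [w, x, y, z].
In Python, from rig import manip, viewer, job gives the robot as it stands.
- The arm moves only by the shell command python3 -m crank 'ROWS' [OPENING] [FORCE]. ROWS is JSON, a list of rows, each a list of 6 numbers: the shift along the tool's x, y, z in m, then the turn, a rotation vector about the tool's x, y, z in degrees. In form: [[dx, dy, dz, rx, ry, rz], ...]. A call has 1 to 20 rows; each row is the pose to reach, as a shift and turn from the pose measured when the call began, along the tool's axes at that moment; what a row does not reach only later rows make up. A row lasts 1/8 s, in which the tool goes at most 62.5 mm and 10.7 degrees, less where a joint would pass 70% of its speed; a pose out of reach is approached as far as the arm can. A call with a gripper value outside its range is refused whole. OPENING is the opening, from 0 (shut) to 1 (fully open), set as the call begins (- or left out, the last holds). The fingers move at their own pace and stop on an object; FORCE is the grip in N (left out, the last holds). Time passes only in rows, so rows that repeat a pose let the fingers close. It gives the time, the measured TCP pose, the force and the opening at its end, in the units of the state.
- manip.get_state(): the state, without advancing time (a new reading comes with each control period).
- viewer.get_image(name): name is "scene" or "top"; returns a dict with "frame" (400x640x3 uint8, blue, green, red), "range_z" (400x640 float32, m along the optical axis (not along the pixel's ray), 0 where there is no reading), "intrinsics" (3x3 intrinsics, pixels), "world_from_camera" (4x4, takes a point from camera to world coordinates). Camera axes: x right, y up, looking along -z (the intrinsics and any distortion apply to the point x, -y, -z); pixel columns grow to the right and rows downward; lengths in m; the calibration is good to about 2 mm. A picture is of the moment at which its call begins.
- job.sign_off(): hands the job in, once; it reports no verdict.
The state is a dict: "clock": time; "qpos": joint angles; "qd": joint speeds; "effort": joint torques, N m; "position": TCP position; "ee_rot": TCP orientation; "contact_force": force on the tool from outside, world axes, zero at the start; "moment": the same for the moment, N m; "width": finger opening in m.
Only numpy, scipy, OpenCV 4.12 (cv2) and the standard library are available. Lean on these libraries where they do the work, as an engineer would, in place of code of your own. Each camera call takes 0.05 s, during which the arm holds its last target. There are 200 camera calls.

### The job

Open the herb mill: turn the orange-handled plug on its top anticlockwise (seen from above) until the handle lines up with the green marks, lift it straight out, and set it down upright in the steel tray without dropping it. Then slide the heavy white mortar along the worktop, without lifting or tipping it, until its foot stands wholly inside the green round mark in front of the mill. Leave the bamboo cups, carton, jar and scoop where they are.

Things in the scene. Friction and masses are not known exactly. Their poses are not given: they have to be found in the camera images.
- mill: Herb mill, fixed: white housing 156 x 176 mm, 70 high, a steel drum (radius 72) above it up to 105 mm, and on that a dark steel collar up to 129 mm. Origin: centre of the underside, below the collar's axis; z up, its front (-x, black panel) faces the robot. Yaw up to 0.3 rad.
- throat (a point): On the collar's axis, on the drum top (105 mm above the table); axes as the mill. Collar: inner radius 28.5, outer 52, 24 high. Its two lug gaps, each 44 degrees wide (the plug passes within 10 degrees of centre), lie along this frame's +x and -x and bear green marks; red marks (locked) lie 68 degrees clockwise of them, seen from above. A stop lies 10 degrees anticlockwise of the green marks.
- plug: Bayonet plug in the collar, 0.2 kg, standing on the drum top. Origin: centre of its underside; z up, x along its handle and its two lugs, which lie under the collar's lips. Core radius 26; black flange radius 36 at 27 to 33 mm height. Same after half a turn. Starts 50 to 78 degrees clockwise of the green marks, with 2 mm sideways and 4 mm vertical play.
- handle (a point): Middle of the plug's orange bar handle, 48 mm above the plug's underside; axes as the plug. The bar lies along x: 56 long, 14 thick (grip it across this), 33 to 63 mm above the plug's underside, with a white line on top.
- tray: Square steel tray, fixed, 150 x 150 mm, rim 14 mm high, walls and floor 4 mm thick. Origin: centre of the underside. It stands to the left or right of the mark.
- mortar: White ceramic mortar, an open round bowl 65 mm high, outer radius 42 at the foot and 56 at the rim, wall 9 mm, inner floor 12 mm above the table, about 0.7 kg. Origin: centre of the underside. It stands on the other side of the mark from the tray.
- mark: Green round mark lying flat on the worktop in front of the mill (towards the robot), radius 64 mm, no thickness. Origin: its centre.
- cup_a: Bamboo cup, radius 27, 75 mm high, loose, to the left of the mill; leave alone. Origin: centre of the underside.
- cup_b: Bamboo cup, radius 31, 85 mm high, loose, to the right of the mill; leave alone. Origin: centre of the underside.
- cup_c: Bamboo cup, radius 29, 80 mm high, loose, behind the mill on the left; leave alone. Origin: centre of the underside.
- carton: Green carton 60 x 100 x 45 mm, loose, behind the mill on the right; leave alone. Origin: centre of the underside.
- jar: Amber jar with blue cap, radius 45, 140 mm high, loose, far right; leave alone. Origin: centre of the underside.
- scoop: Wooden-handled spoon 170 mm long, lying far left; leave alone. Origin: under its middle.

How it is judged:
By the outcome, as a careful person would: the job done as asked, in the order asked, and still so for the second after the job is handed in, with the robot touching nothing.
It also fails if it takes over 69 s, if anything falls off the work surface, if the arm or the gripper's body presses on something with over 40 N, if the wrist force passes 120 N, or if a joint passes its speed limit or range.

## Working session

There is one attempt and no reset: what is moved stays moved. The work goes in short steps, Python scripts to look and compute and a shell command to move; the robot and the scene stay as the last step left them, time stands still between calls to the robot, and variables do not carry over. Pictures are saved under pics/ and viewed, about 8 in all and at most 12, crops included, and the job is handed in when it is done.

```bash
mkdir -p pics; ls; cat > h.py <<'E'
import numpy as np, cv2
from rig import manip, viewer, job
def grab(n,f=None):
    d=viewer.get_image(n)
    if f: cv2.imwrite('pics/'+f,d['frame'])
    return d
def cloud(d):
    K=np.array(d['intrinsics']);T=np.array(d['world_from_camera']);z=d['range_z']
    v,u=np.mgrid[:z.shape[0],:z.shape[1]]
    P=np.stack([(u-K[0,2])/K[0,0]*z,-(v-K[1,2])/K[1,1]*z,-z],-1)@T[:3,:3].T+T[:3,3]
    P[z<=0]=np.nan
    return P
def ray(d,u,v,h):
    K=np.array(d['intrinsics']);T=np.array(d['world_from_camera'])
    r=T[:3,:3]@np.array([(u-K[0,2])/K[0,0],-(v-K[1,2])/K[1,1],-1]);o=T[:3,3]
    return o+r*(h-o[2])/r[2]
E
python3 - <<'E'
from h import *
for n in('scene','top'):
    d=grab(n,n+'0.png'); print(n,np.round(d['intrinsics'],1).tolist(),np.round(d['world_from_camera'],3).tolist(),[k for k in d])
print(manip.get_state())
E
```

```text
pics
scene [[363.5, 0.0, 312.6], [0.0, 363.5, 203.2], [0.0, 0.0, 1.0]] [[0.757, -0.386, 0.527, 1.173], [0.653, 0.467, -0.596, -0.628], [-0.016, 0.796, 0.605, 0.77], [0.0, 0.0, 0.0, 1.0]] ['frame', 'range_z', 'intrinsics', 'world_from_camera']
top [[483.6, 0.0, 327.5], [0.0, 483.6, 196.1], [0.0, 0.0, 1.0]] [[-0.016, 0.998, -0.053, 0.514], [-1.0, -0.016, -0.001, 0.007], [-0.002, 0.053, 0.999, 1.429], [0.0, 0.0, 0.0, 1.0]] ['frame', 'range_z', 'intrinsics', 'world_from_camera']
{'clock': 0.1, 'qpos': array([ 1.15301886e+00,  2.76544636e-01,  1.50600284e+00,  1.21445256e-05,
        1.36070823e+00, -1.21000618e-01]), 'qd': array([ 0.00086756, -0.00131963, -0.00251226, -0.00093654,  0.00095683,
       -0.00058106]), 'effort': array([ 2.35959606e-04, -4.17708063e+01, -2.46401900e+01, -2.83928484e-04,
        5.88055816e-03, -3.01092655e-05]), 'position': array([0.16796208, 0.54943053, 0.23052034]), 'ee_rot': array([-2.27027016e-04,  1.47845664e-01,  9.89010095e-01, -7.99952067e-04]), 'contact_force': array([-0.20766851,  0.00795761,  0.35785377]), 'moment': array([-0.00612553, -0.00191376,  0.01744622]), 'width': 0.08492387307468258}
```

View pics/top0.png

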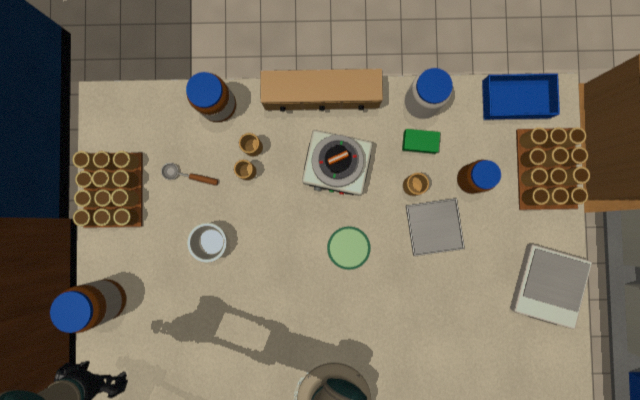

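View pics/scene0.png

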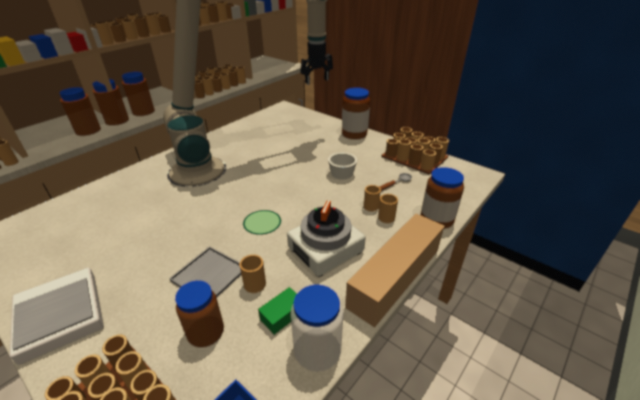

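Top view: mill at about (338,162) with the orange handle at (338,157), mark at (349,248), tray at (435,227) to the right and mortar at (208,243) to the left. The scene view agrees.

```bash
cat > m.py <<'E'
from h import *
d=grab('top');P=cloud(d);f=d['frame'];hsv=cv2.cvtColor(f,cv2.COLOR_BGR2HSV)
H,S,V=[hsv[...,i].astype(int) for i in range(3)]
def box(u0,u1,v0,v1):
    m=np.zeros(H.shape,bool);m[v0:v1,u0:u1]=1;return m
def cen(m):
    v,u=np.nonzero(m);return u.mean(),v.mean(),len(u)
# mark
m=box(320,380,220,275)&(H>40)&(H<80)&(S>60)
u,v,n=cen(m);print('mark',u,v,n,ray(d,u,v,0),'r',np.sqrt(n/np.pi)/483.6*1.43)
# handle
m=box(320,358,138,180)&((H<12)|(H>172))&(S>120)&(V>90)
r=cv2.minAreaRect(np.argwhere(m)[:,::-1].astype(np.float32));print('handle',r,np.nanmedian(P[m][:,2]))
b=cv2.boxPoints(r);print('handle centre',ray(d,*r[0],.168)); q=[ray(d,*x,.168) for x in b]; print(np.round(q,4).tolist())
# drum/mill body by height
for nm,bx,lo,hi in(('housing',box(295,385,120,205),.055,.08),('drumtop',box(295,385,120,205),.095,.112),('collar',box(295,385,120,205),.12,.135),('mortar',box(180,240,215,270),.05,.075),('trayrim',box(395,475,190,265),.009,.02)):
    m=bx&(P[...,2]>lo)&(P[...,2]<hi); p=P[m]
    r=cv2.minAreaRect(p[:,:2].astype(np.float32)*1000);c,rad=cv2.minEnclosingCircle(p[:,:2].astype(np.float32)*1000)
    print(nm,len(p),np.round(p.mean(0),4),'rect',np.round(r[0],1),np.round(r[1],1),round(r[2],1),'circ',np.round(c,1),round(rad,1))
m=box(395,475,190,265)&(P[...,2]<.03)
print('tab z',np.nanmedian(P[box(395,405,240,262)][:,2]),'tray floor z',np.nanmedian(P[box(425,445,215,240)][:,2]))
e=box(320,358,138,180)
cv2.imwrite('pics/mill.png',cv2.resize(f[120:210,290:390],None,fx=6,fy=6,interpolation=cv2.INTER_CUBIC))
E
python3 m.py
```

```text
mark 348.4160789844852 247.4971791255289 1418 [ 0.43673855 -0.05084124  0.        ] r 0.06282216864816895
handle ((337.5192565917969, 156.4038543701172), (7.538495063781738, 36.85486602783203), 79.50852966308594) 0.13203963815493924
handle centre [ 0.68401927 -0.01986008  0.168     ]
[[0.6858, 0.0294, 0.168], [0.7019, -0.0659, 0.168], [0.6823, -0.0691, 0.168], [0.6662, 0.0261, 0.168]]
housing 1301 [ 0.6712 -0.0183  0.0689] rect [680.5 -19.7] [178.8 158.5] 77.7 circ [682.2 -19.7] 113.8
drumtop 948 [ 0.6764 -0.0194  0.1052] rect [681.8 -21.1] [140.8 142.4] 89.1 circ [681.5 -20.2] 71.9
collar 618 [ 0.6802 -0.0198  0.1296] rect [681.1 -20.5] [100.3 101.6] 88.6 circ [681.6 -20.2] 52.3
mortar 476 [0.4596 0.3561 0.0636] rect [460.7 350.6] [109.8 109.5] 26.1 circ [460.4 350.9] 56.6
trayrim 456 [ 0.493  -0.306   0.0127] rect [ 505.7 -308.2] [214.4 209.7] 81.5 circ [ 494.6 -305.4] 140.3
tab z 0.00033485460972482173 tray floor z 0.004384596087334547
```

View pics/mill.png

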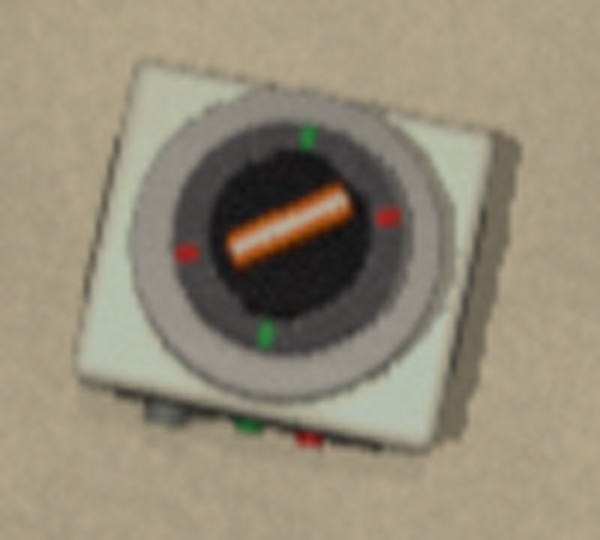

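The crop shows the handle running from (242,244) to (342,198). The green marks are at (266,335) and (308,138), and the red marks at (187,253) and (389,217).

```bash
cat >> h.py <<'E'
from scipy.spatial.transform import Rotation as R
def pose():
    s=manip.get_state();q=s['ee_rot'];r=R.from_quat([q[1],q[2],q[3],q[0]]);return s,np.array(s['position']),r
def go(x,y,z,yaw):
    "tool-frame shift/turn to pointing-down pose, yaw(deg)=world angle of jaw (tool y) axis"
    s,p,r=pose();a=np.radians(yaw);Y=np.array([np.cos(a),np.sin(a),0]);Z=np.array([0,0,-1.]);X=np.cross(Y,Z)
    g=R.from_matrix(np.stack([X,Y,Z],1));dr=(r.inv()*g).as_rotvec(degrees=True)
    print('t',round(s['clock'],2),'pos',np.round(p,4),'F',np.round(s['contact_force'],1),'w',round(s['width'],4),'->',np.round(r.inv().apply(np.array([x,y,z])-p),4).tolist(),np.round(dr,2).tolist())
E
python3 - <<'E'
from h import *
d=grab('top')
f=lambda x,y:((x+.5)/6-.5+290,(y+.5)/6-.5+120)
def ang(a,b):v=b-a;return np.degrees(np.arctan2(v[1],v[0]))
a,b=ray(d,*f(236,247),.168),ray(d,*f(346,198),.168);print(a,b,(a+b)/2,np.linalg.norm(a-b),ang(a,b))
a,b=ray(d,*f(266,335),.129),ray(d,*f(308,138),.129);print((a+b)/2,ang(a,b))
a,b=ray(d,*f(187,253),.129),ray(d,*f(389,217),.129);print((a+b)/2,ang(a,b))
# tray outline by colour-difference: raw corners from gray edges
g=d['frame'];hs=cv2.cvtColor(g,cv2.COLOR_BGR2HSV);m=(hs[...,1]<45).astype(np.uint8);m[:190]=0;m[265:]=0;m[:,:395]=0;m[:,475:]=0
c=max(cv2.findContours(m,0,2)[0],key=cv2.contourArea);r=cv2.minAreaRect(c);print('tray',r,ray(d,*r[0],.01))
go(.6825,-.020,.24,23)
E
```

```text
[0.67293878 0.00287448 0.168     ] [ 0.69367428 -0.04554743  0.168     ] [ 0.68330653 -0.02133648  0.168     ] 0.052674876483069705 -66.818156119285
[ 0.68231306 -0.020315    0.129     ] -12.96069567691869
[ 0.68290751 -0.0207711   0.129     ] -80.7836951612638
tray ((434.63079833984375, 226.7053985595703), (51.919158935546875, 52.26528549194336), 81.46923065185547) [ 0.49378882 -0.30380756  0.01      ]
t 0.2 pos [0.1681 0.5496 0.2308] F [0.2 0.  0.2] w 0.0853 -> [-0.6585, -0.3942, -0.0089] [-0.06, 0.02, 49.99]
```

```bash
python3 -m crank '[[-0.03,-0.018,0,0,0,3],[-0.08,-0.048,-0.002,0,0,7],[-0.13,-0.078,-0.003,0,0,11],[-0.18,-0.108,-0.004,0,0,15],[-0.23,-0.138,-0.005,0,0,19],[-0.28,-0.168,-0.005,0,0,23],[-0.33,-0.197,-0.006,0,0,27],[-0.38,-0.227,-0.006,0,0,31],[-0.43,-0.257,-0.007,0,0,35],[-0.48,-0.287,-0.008,0,0,39],[-0.53,-0.317,-0.009,0,0,43],[-0.58,-0.347,-0.009,0,0,47],[-0.62,-0.371,-0.009,0,0,50],[-0.645,-0.386,-0.009,0,0,50],[-0.6585,-0.394,-0.009,0,0,50],[-0.6585,-0.394,-0.009,0,0,50],[-0.6585,-0.394,-0.009,0,0,50]]' 1 60
python3 - <<'E'
from h import *
go(.6828,-.0208,.143,23)
d=grab('scene');cv2.imwrite('pics/s1.png',cv2.resize(d['frame'][120:290,230:430],None,fx=3,fy=3,interpolation=cv2.INTER_CUBIC))
E
```

```text
clock: 2.33
position: [0.6817, -0.0186, 0.2402]
ee_rot: [-0.0, 0.552, 0.834, -0.0]
contact_force: [-0.4, 0.7, -1.0]
width: 0.0849
t 2.33 pos [ 0.6817 -0.0186  0.2402] F [-0.4  0.7 -1. ] w 0.0849 -> [-0.0025, 0.0003, 0.0972] [-0.08, -0.01, 0.05]
```

View pics/s1.png

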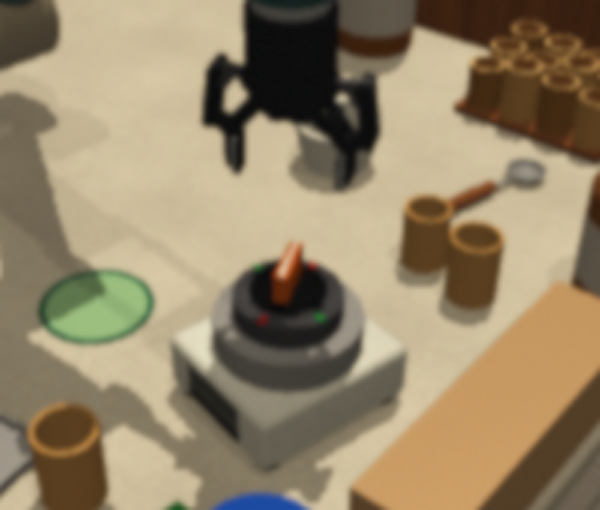

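The open gripper sits squarely above the handle (crop (288,272)), with its fingers at (235,165) and (345,180) on either side of it. Next I descend and then close.

```bash
python3 -m crank '[[-0.0025,0,0.015,0,0,0],[-0.0025,0,0.04,0,0,0],[-0.0025,0,0.065,0,0,0],[-0.0025,0,0.083,0,0,0],[-0.0025,0,0.093,0,0,0],[-0.0025,0,0.097,0,0,0],[-0.0025,0,0.097,0,0,0]]' 1 60
python3 -m crank '[[0,0,0,0,0,0],[0,0,0,0,0,0],[0,0,0,0,0,0],[0,0,0,0,0,0],[0,0,0,0,0,0],[0,0,0,0,0,0],[0,0,0,0,0,0],[0,0,0,0,0,0]]' 0 60
```

```text
clock: 3.25
position: [0.6827, -0.0207, 0.1436]
ee_rot: [-0.0, 0.551, 0.834, -0.0]
contact_force: [-0.1, 0.7, 0.6]
width: 0.0856
clock: 4.25
position: [0.6829, -0.0207, 0.1439]
ee_rot: [0.0, 0.551, 0.834, -0.0]
contact_force: [-0.1, -0.1, 1.6]
width: 0.0128
```

```bash
python3 -m crank '[[0,0,0,0,0,-3],[0,0,0,0,0,-8],[0,0,0,0,0,-13],[0,0,0,0,0,-18],[0,0,0,0,0,-23],[0,0,0,0,0,-28],[0,0,0,0,0,-33],[0,0,0,0,0,-38],[0,0,0,0,0,-43],[0,0,0,0,0,-48],[0,0,0,0,0,-52],[0,0,0,0,0,-54],[0,0,0,0,0,-54],[0,0,0,0,0,-54]]' 0 60
python3 - <<'E'
from h import *
go(.6823,-.0203,.144,77)
print(pose()[0]['moment'])
d=grab('scene');cv2.imwrite('pics/s2.png',cv2.resize(d['frame'][170:270,270:390],None,fx=5,fy=5,interpolation=cv2.INTER_CUBIC))
E
```

```text
clock: 6.0
position: [0.6827, -0.021, 0.1438]
ee_rot: [-0.0, 0.113, 0.994, -0.001]
contact_force: [-0.8, -1.6, 2.0]
width: 0.0128
t 6.0 pos [ 0.6827 -0.021   0.1438] F [-0.8 -1.6  2. ] w 0.0128 -> [0.0005, 0.0006, -0.0002] [-0.06, -0.01, 0.05]
[-0.29153091  0.18436299 -0.06481189]
```

View pics/s2.png

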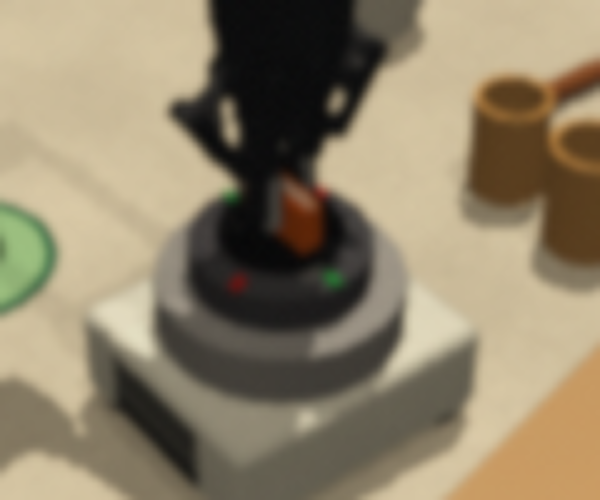

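The handle end at (305,225) now points at the green mark at (333,278), so it lines up. I start with a small test lift.

```bash
python3 -m crank '[[0,0,-0.003,0,0,0],[0,0,-0.006,0,0,0],[0,0,-0.01,0,0,0],[0,0,-0.01,0,0,0]]' 0 60
```

```text
clock: 6.55
position: [0.683, -0.0209, 0.1543]
ee_rot: [0.0, 0.113, 0.994, -0.0]
contact_force: [-0.7, -0.7, -1.9]
width: 0.0129
```

```bash
python3 -m crank '[[0,0,-0.006,0,0,0],[0,0,-0.013,0,0,0],[0,0,-0.022,0,0,0],[0,0,-0.034,0,0,0],[0,0,-0.048,0,0,0],[0,0,-0.06,0,0,0],[0,0,-0.07,0,0,0],[0,0,-0.07,0,0,0]]' 0 60
python3 - <<'E'
from h import *
d=grab('scene');cv2.imwrite('pics/s3.png',cv2.resize(d['frame'][120:270,250:400],None,fx=4,fy=4,interpolation=cv2.INTER_CUBIC))
go(.494,-.305,.21,69)
E
```

```text
clock: 7.55
position: [0.6835, -0.0209, 0.2255]
ee_rot: [0.001, 0.113, 0.994, -0.0]
contact_force: [0.6, -0.4, -1.2]
width: 0.0126
t 7.6 pos [ 0.6831 -0.0208  0.2246] F [-0.7  0.5 -2. ] w 0.0132 -> [0.1206, -0.3193, 0.0147] [-0.04, 0.08, 8.05]
```

View pics/s3.png

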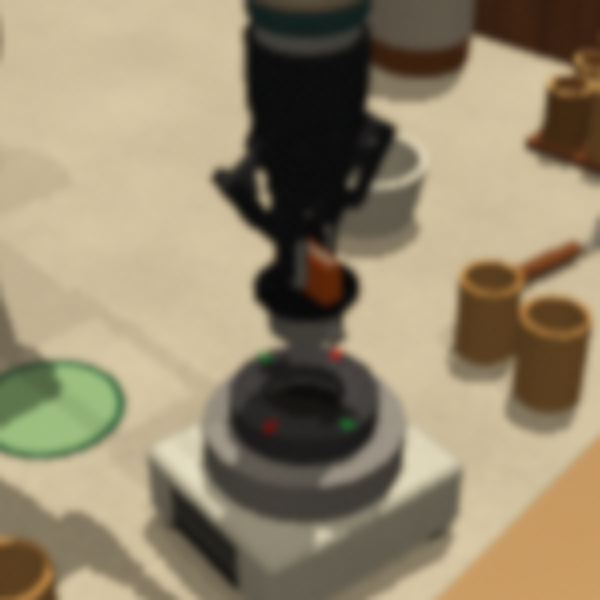

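The plug is clear of the collar and still in the grip (306,285), upright. The collar is empty. I carry it to the tray.

```bash
python3 -m crank '[[0.006,-0.016,0,0,0,0],[0.017,-0.045,0.002,0,0,0],[0.03,-0.08,0.004,0,0,0],[0.045,-0.12,0.006,0,0,0],[0.06,-0.16,0.008,0,0,0],[0.075,-0.2,0.01,0,0,0],[0.09,-0.24,0.012,0,0,0],[0.105,-0.278,0.014,0,0,0],[0.115,-0.304,0.015,0,0,0],[0.1206,-0.3193,0.015,0,0,0],[0.1206,-0.3193,0.015,0,0,0],[0.1206,-0.3193,0.015,0,0,0]]' 0 60
python3 - <<'E'
from h import *
go(.494,-.305,.048,77)
E
```

```text
clock: 9.1
position: [0.4944, -0.3043, 0.2097]
ee_rot: [0.001, 0.113, 0.994, -0.0]
contact_force: [0.5, -0.3, -1.9]
width: 0.0127
t 9.1 pos [ 0.4944 -0.3043  0.2097] F [ 0.5 -0.3 -1.9] w 0.0127 -> [0.0004, -0.0008, 0.1617] [0.0, 0.08, 0.08]
```

```bash
python3 -m crank '[[0,-0.0008,0.015,0,0,0],[0,-0.0008,0.045,0,0,0],[0,-0.0008,0.08,0,0,0],[0,-0.0008,0.11,0,0,0],[0,-0.0008,0.135,0,0,0],[0,-0.0008,0.15,0,0,0],[0,-0.0008,0.158,0,0,0],[0,-0.0008,0.162,0,0,0],[0,-0.0008,0.162,0,0,0]]' 0 60
python3 -m crank '[[0,0,0.0015,0,0,0],[0,0,0.003,0,0,0],[0,0,0.0045,0,0,0],[0,0,0.0055,0,0,0],[0,0,0.0055,0,0,0]]' 0 60
```

```text
clock: 10.22
position: [0.4947, -0.3053, 0.0481]
ee_rot: [0.001, 0.113, 0.994, -0.0]
contact_force: [0.1, 0.1, -2.5]
width: 0.0131
clock: 10.85
position: [0.4948, -0.3053, 0.0429]
ee_rot: [0.001, 0.113, 0.994, -0.0]
contact_force: [-1.1, 0.4, 1.0]
width: 0.0131
```

```bash
python3 -m crank '[[0,0,0.0005,0,0,0],[0,0,0.0005,0,0,0]]' 0 20
python3 -m crank '[[0,0,0,0,0,0],[0,0,0,0,0,0],[0,0,0,0,0,0],[0,0,0,0,0,0],[0,0,0,0,0,0],[0,0,0,0,0,0]]' 1 
python3 -m crank '[[0,0,-0.01,0,0,0],[0,0,-0.04,0,0,0],[0,0,-0.08,0,0,0],[0,0,-0.12,0,0,0],[0,0,-0.15,0,0,0],[0,0,-0.17,0,0,0],[0,0,-0.17,0,0,0]]' 1
python3 - <<'E'
from h import *
d=grab('scene');cv2.imwrite('pics/s4.png',cv2.resize(d['frame'][170:350,140:320],None,fx=3,fy=3,interpolation=cv2.INTER_CUBIC))
go(.46,.351,.2,0)
E
```

```text
clock: 11.1
position: [0.4948, -0.3053, 0.0428]
ee_rot: [0.001, 0.112, 0.994, -0.0]
contact_force: [-0.9, 0.9, 5.2]
width: 0.013
clock: 11.85
position: [0.4948, -0.3053, 0.0428]
ee_rot: [0.001, 0.113, 0.994, -0.0]
contact_force: [-1.2, 0.1, 0.0]
width: 0.0853
clock: 12.72
position: [0.4953, -0.3058, 0.2153]
ee_rot: [0.003, 0.112, 0.994, -0.002]
contact_force: [0.7, -0.5, 0.0]
width: 0.0853
t 12.78 pos [ 0.4945 -0.3052  0.2137] F [-0.1 -0.   0.4] w 0.0858 -> [0.1804, 0.6319, 0.0121] [0.1, 0.26, 77.08]
```

View pics/s4.png

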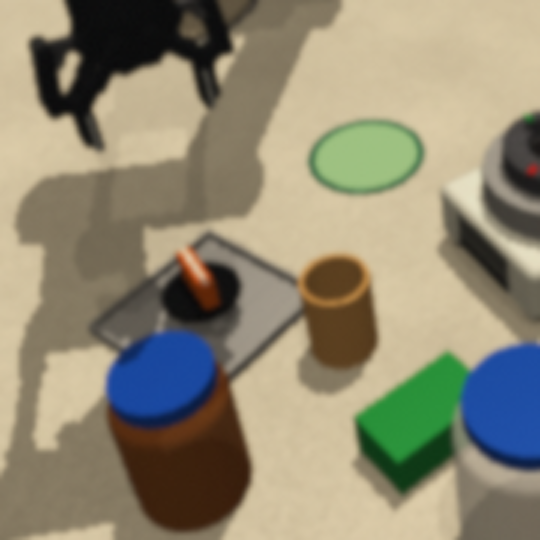

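The plug stands upright in the tray (crop (200,290)), and the cup, carton and jar are untouched. Next I lower closed fingers into the bowl and drag it from inside. A leading contact low on the concave wall is stable and won't tip it.

```bash
python3 -m crank '[[0.005,0.018,0,0,0,3],[0.015,0.053,0.001,0,0,8],[0.028,0.098,0.002,0,0,14],[0.042,0.147,0.003,0,0,20],[0.056,0.196,0.004,0,0,26],[0.07,0.245,0.005,0,0,32],[0.084,0.294,0.006,0,0,38],[0.098,0.343,0.007,0,0,44],[0.112,0.392,0.008,0,0,50],[0.126,0.441,0.009,0,0,56],[0.14,0.49,0.01,0,0,62],[0.154,0.54,0.011,0,0,68],[0.166,0.582,0.012,0,0,73],[0.175,0.614,0.012,0,0,77],[0.1804,0.632,0.012,0,0,77],[0.1804,0.632,0.012,0,0,77],[0.1804,0.632,0.012,0,0,77]]' 0 20
python3 - <<'E'
from h import *
go(.46,.345,.028,0)
d=grab('scene');cv2.imwrite('pics/s5.png',cv2.resize(d['frame'][80:220,270:420],None,fx=4,fy=4,interpolation=cv2.INTER_CUBIC))
E
```

```text
clock: 14.9
position: [0.4599, 0.3498, 0.1997]
ee_rot: [0.002, 0.707, 0.708, -0.0]
contact_force: [0.7, -0.4, 0.8]
width: 0.0002
t 14.9 pos [0.4599 0.3498 0.1997] F [ 0.7 -0.4  0.8] w 0.0002 -> [-0.0042, -0.0005, 0.1717] [0.18, 0.21, 0.08]
```

View pics/s5.png

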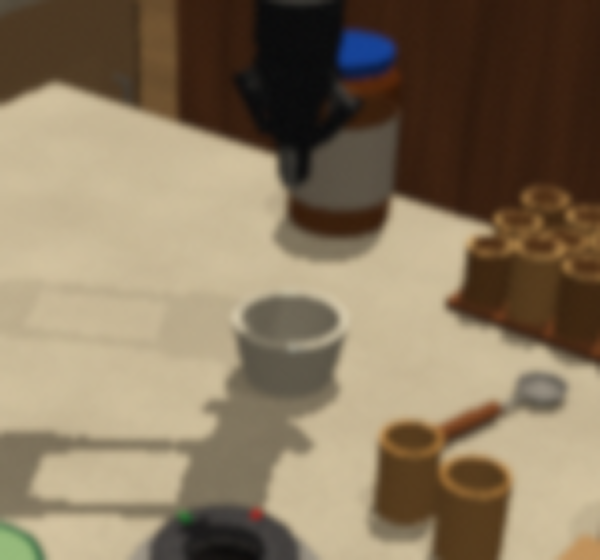

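The closed fingers (tip at (293,185)) hang over the bowl (290,320), and the knuckles are well above rim height.

```bash
python3 -m crank '[[0,0,0.015,0,0,0],[0,0,0.045,0,0,0],[-0.002,0,0.085,0,0,0],[-0.004,0,0.12,0,0,0],[-0.004,0,0.148,0,0,0],[-0.004,0,0.163,0,0,0],[-0.004,0,0.17,0.2,0.2,0],[-0.004,0,0.172,0.2,0.2,0],[-0.004,0,0.172,0.2,0.2,0]]' 0 20
python3 - <<'E'
from h import *
go(.437,-.078,.028,0)
s,p,r=pose();print(np.round(r.as_matrix(),3).tolist())
E
```

```text
clock: 16.08
position: [0.4613, 0.3454, 0.0287]
ee_rot: [0.0, 0.707, 0.707, 0.001]
contact_force: [0.5, -0.7, -0.1]
width: 0.0
t 16.07 pos [0.4613 0.3454 0.0287] F [ 0.5 -0.7 -0.1] w 0.0 -> [-0.4234, -0.0246, 0.0002] [0.08, -0.06, 0.04]
[[-0.001, 1.0, 0.001], [1.0, 0.001, 0.001], [0.001, 0.001, -1.0]]
```

```bash
python3 -m crank '[[-0.005,0,0,0,0,0],[-0.01,0,0,0,0,0],[-0.015,0,0,0,0,0],[-0.02,0,0,0,0,0],[-0.025,0,0,0,0,0],[-0.03,-0.001,0,0,0,0],[-0.036,-0.002,0,0,0,0],[-0.043,-0.003,0,0,0,0],[-0.052,-0.003,0,0,0,0],[-0.062,-0.004,0,0,0,0],[-0.073,-0.005,0,0,0,0],[-0.084,-0.005,0,0,0,0],[-0.095,-0.006,0,0,0,0],[-0.106,-0.006,0,0,0,0],[-0.116,-0.007,0,0,0,0],[-0.124,-0.008,0,0,0,0],[-0.13,-0.008,0,0,0,0],[-0.133,-0.008,0,0,0,0],[-0.133,-0.008,0,0,0,0]]' 0 20
cat > q.py <<'E'
from h import *
d=grab('top');P=cloud(d);m=(P[...,2]>.045)&(P[...,2]<.075)
X,Y=P[...,0],P[...,1];f=d['frame'].astype(int)
s,p,r=pose()
m&=(abs(X-p[0])<.12)&(abs(Y-p[1]-.025)<.12)&(f.min(-1)>110)
q=P[m][:,:2].astype(np.float32)*1000;c,rad=cv2.minEnclosingCircle(q);print('mortar',len(q),np.round(c,1),round(rad,1),'dx to mark',436.7-c[0],-50.8-c[1])
go(.437,-.078,.028,0)
E
python3 q.py
```

```text
clock: 18.45
position: [0.4533, 0.212, 0.0286]
ee_rot: [0.0, 0.707, 0.707, 0.001]
contact_force: [0.6, 1.2, 1.6]
width: -0.0
mortar 66 [472.9 237.8] 50.2 dx to mark -36.150982666015636 -288.5904052734375
t 18.5 pos [0.4533 0.212  0.0285] F [-0.   1.1  1.3] w -0.0 -> [-0.29, -0.0167, 0.0005] [0.07, -0.01, 0.07]
```

The mortar follows about 26 mm behind the tool, as predicted. The fit is partial because the arm hides some of the rim. I carry on.

```bash
python3 -m crank '[[-0.004,0,0,0,0,0],[-0.01,-0.001,0,0,0,0],[-0.018,-0.001,0,0,0,0],[-0.028,-0.002,0,0,0,0],[-0.038,-0.002,0,0,0,0],[-0.048,-0.003,0,0,0,0],[-0.058,-0.003,0,0,0,0],[-0.068,-0.004,0,0,0,0],[-0.078,-0.005,0,0,0,0],[-0.088,-0.005,0,0,0,0],[-0.098,-0.006,0,0,0,0],[-0.108,-0.006,0,0,0,0],[-0.118,-0.007,0,0,0,0],[-0.128,-0.007,0,0,0,0],[-0.138,-0.008,0,0,0,0],[-0.148,-0.008,0,0,0,0],[-0.158,-0.009,0,0,0,0],[-0.168,-0.01,0,0,0,0],[-0.178,-0.01,0,0,0,0]]' 0 20
python3 q.py
```

```text
clock: 20.88
position: [0.4432, 0.0334, 0.0285]
ee_rot: [0.0, 0.707, 0.708, 0.0]
contact_force: [0.5, 5.2, 1.4]
width: -0.0002
mortar 59 [488.5  77.1] 27.8 dx to mark -51.83027343750001 -127.93848876953125
t 20.93 pos [0.4433 0.0321 0.0284] F [ 0.1 -1.  -0.7] w -0.0 -> [-0.1101, -0.0065, 0.0006] [0.04, 0.08, 0.1]
```

```bash
python3 -m crank '[[-0.005,0,0,0,0,0],[-0.012,-0.001,0,0,0,0],[-0.021,-0.001,0,0,0,0],[-0.031,-0.002,0,0,0,0],[-0.041,-0.003,0,0,0,0],[-0.051,-0.003,0,0,0,0],[-0.061,-0.004,0,0,0,0],[-0.071,-0.004,0,0,0,0],[-0.081,-0.005,0,0,0,0],[-0.09,-0.006,0,0,0,0],[-0.097,-0.006,0,0,0,0],[-0.103,-0.006,0,0,0,0],[-0.107,-0.006,0,0,0,0],[-0.11,-0.006,0,0,0,0],[-0.11,-0.006,0,0,0,0]]' 0 20
python3 -m crank '[[0.004,0,0,0,0,0],[0.01,0,0,0,0,0],[0.014,0,0,0,0,0],[0.014,0,-0.01,0,0,0],[0.014,0,-0.04,0,0,0],[0.014,0,-0.08,0,0,0],[0.014,0,-0.12,0,0,0],[0.014,0,-0.15,0,0,0],[0.014,0,-0.17,0,0,0],[0.014,0,-0.17,0,0,0]]'
```

```text
clock: 22.8
position: [0.4376, -0.0783, 0.0286]
ee_rot: [0.001, 0.706, 0.708, -0.0]
contact_force: [-0.0, 0.1, -0.1]
width: -0.0001
clock: 24.05
position: [0.4385, -0.0643, 0.2006]
ee_rot: [0.003, 0.706, 0.708, 0.001]
contact_force: [0.0, -0.2, -1.0]
width: -0.0
```

Now I move well aside (+y, raised) and check with both cameras.

```bash
python3 -m crank '[[0.02,0,-0.01,0,0,0],[0.06,-0.01,-0.02,0,0,0],[0.11,-0.02,-0.03,0,0,0],[0.16,-0.04,-0.04,0,0,0],[0.21,-0.06,-0.05,0,0,0],[0.26,-0.08,-0.05,0,0,0],[0.3,-0.1,-0.05,0,0,0],[0.33,-0.11,-0.05,0,0,0],[0.34,-0.11,-0.05,0,0,0],[0.34,-0.11,-0.05,0,0,0]]'
python3 - <<'E'
from h import *
d=grab('top','top1.png');P=cloud(d)
X,Y,Z=P[...,0],P[...,1],P[...,2]
m=(Z>.052)&(Z<.075)&(abs(X-.437)<.09)&(abs(Y+.051)<.09)
q=P[m][:,:2].astype(np.float32)*1000;c,rad=cv2.minEnclosingCircle(q);print('mortar',len(q),c,rad,'off',np.hypot(c[0]-436.7,c[1]+50.8))
m=(Z>.018)&(abs(X-.494)<.07)&(abs(Y+.305)<.07);print('plug top z',np.nanmax(Z[m]),np.nanmean(P[m],0),'flange z',np.nanmedian(Z[m]))
s,p,r=pose();print(s['clock'],p)
cv2.imwrite('pics/t1.png',cv2.resize(d['frame'][120:290,140:520],None,fx=2,fy=2,interpolation=cv2.INTER_CUBIC))
E
```

```text
clock: 25.3
position: [0.3275, 0.2755, 0.2481]
ee_rot: [0.003, 0.706, 0.708, -0.0]
contact_force: [1.0, -0.5, 0.9]
width: 0.0001
mortar 450 (437.819580078125, -48.148746490478516) 55.49931716918945 off 2.877951480321442
plug top z 0.07422939149720009 [ 0.49452866 -0.30312163  0.04396835] flange z 0.03866395906726916
25.35 [0.32767609 0.27495527 0.24823414]
```

View pics/t1.png

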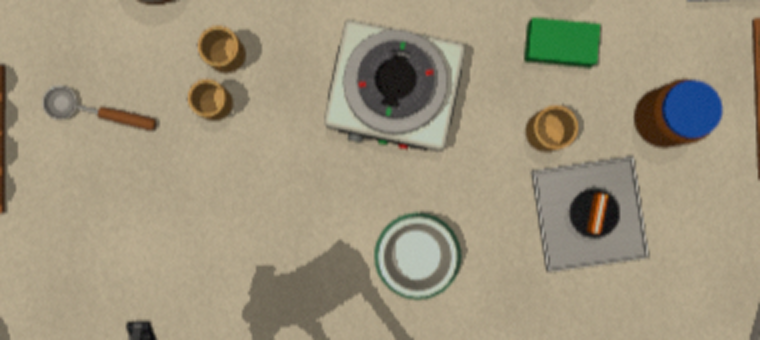

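The mortar (417,256) is ringed by green all round, and the plug (595,212) stands upright in the tray. The collar is open and everything else is where it was. I hand in.

```bash
python3 -c "
from rig import job
print(job.sign_off())"
```

```text
the job is handed in; nothing more can be done
None
```

The job is done and handed in at about 25 s of the 69 s allowed.

- **Plug:** I turned it 54° anticlockwise to the green marks and lifted it straight out. I lowered it into the tray until the wrist force showed contact, then let go. The last check had it upright near the tray centre, with flange and handle top within about 3 mm of the expected heights.
- **Mortar:** I slid it along the worktop with closed fingers pushing low on its inner wall. Its centre ended about 3 mm from the mark's centre, against the 22 mm allowed.
- **Everything else:** The last picture shows the cups, carton, jar and scoop where they were. The gripper was clear of everything when I handed in.
- **Checks that disagreed:** Two mortar measurements taken mid-slide were unreliable in x because the arm hid part of the rim, so I didn't use those values. The gripper read about 13 mm on the 14 mm handle, but the grip held.

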